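# Centre-punch the marked hole on the welded frame

### The job

Take the automatic punch from its leaning stand, hold it upright on the orange frame with its point inside the white painted ring, and press straight down until its spring trips. Then hang it back in the stand as you found it. Do not set the punch off anywhere else, and leave the other things on the bench where they are.

Things in the scene. Friction and masses are not known exactly. Their poses are not given: they have to be found in the camera images.
- punch: Automatic centre punch, 150 mm long, 0.3 kg. Origin at its point, z up its axis. Along z: dark plunger 8 mm thick at 0-30 mm, round steel barrel 20 mm thick at 30-80, steel shoulder 26 mm (x) by 44 mm (y) at 80-87, brass square grip 26 x 26 mm at 87-142 with faces square to its x and y, black cap 20 mm thick at 142-150. Centre of mass near 95 mm. It starts hung in the stand, leaning 28 degrees.
- punch_point (a point): The point of the plunger. With the plunger fully out it is the origin of the punch; it moves up into the body along z as the plunger is pressed in.
- trip (a joint): State of the trip mechanism inside the punch, in m: 0 armed, 0.005 tripped. Pressed on its point, the armed punch shortens against its main spring: 3 N to start, 1 N more per mm. After 9 to 11 mm, at 11 to 13 N, it trips: this value jumps to 0.005 and the force drops by 3 to 4 N; it may then be pressed to 19 mm at most (hard stop). Lifted off, it springs out and arms itself again.
- punch_grip (a point): Centre of the punch's grip, on its axis, 108 mm from the point. Take the grip along the axis with a finger on each of its two faces towards +y and -y, fingertips just above the shoulder, which juts out 9 mm under each finger and helps take the push.
- stand_fork (a point): Where the punch axis meets the top of the stand's fork when it hangs there: the middle of the shoulder's underside, 80 mm from the point. Two tines 28 mm apart lie under the shoulder at its +y and -y ends, 38 mm long down the axis; upwards along the axis and on the upper (+x) side the fork is open, so the punch is drawn out along its own axis and goes back the same way.
- stand: Blue steel tool stand, fixed; base plate 140 x 90 x 12 mm. Origin on the bench 55 mm towards -x from the plate's centre, z up. The hung punch has its point at (0.090, 0, 0.030) m here and leans 28 degrees from vertical, its top towards -x; its y is the stand's y. Its shoulder rests on a two-tined fork, its grip lies back on a 16 mm wide spine that ends 136 mm from the point.
- frame: Orange T-shaped frame of 40 mm square steel tube, fixed; top face 40 mm above the bench. Origin on the bench under the middle of the long tube (330 mm along x); 240 mm cross tube along y centred at x = +185 mm with two posts at y = +-100 mm reaching 110 mm high; a C-clamp 70 mm high at x = -145 mm.
- mark_white: White painted ring with cross lines on top of the long tube: inside diameter 14 mm, outside 22 mm. Origin at its centre on the tube's top face, 40 mm above the bench. This is the hole to punch.
- mark_black: Black painted ring of the same kind and size on the same tube, 90 to 150 mm from the white one; not to be punched.
- dish: Steel dish, 96 mm wide, 30 mm high; origin under its centre. Leave alone.
- disc: Black cutting disc, 100 mm wide, 6 mm thick; origin under its centre. Leave alone.
- hammer: Hammer lying on the bench. Leave alone.
- wrench: Wrench lying on the bench. Leave alone.
- brush: Brush lying on the bench. Leave alone.
- spray_can: Standing grey can, 66 mm wide, 190 mm high; origin under its centre. Leave alone.
- flat_bar: Steel flat bar 160 x 40 x 8 mm lying on the bench. Leave alone.
Mind the look-alikes: they are no part of the job. Leave any blue or green look-alike of the punch alone.

How it is judged:
On the way:
1. the punch trips (trip past 4 mm) with its point inside the white ring and its axis within 10 degrees of upright (value of joint trip above 0.004 m and distance between punch_point and mark_white below 0.007 m and angle between punch's own z axis and vertical below 0.175 rad), for 0.05 s.
At the end, for the whole second after the job is handed in: the punch hangs at rest in the stand as at the start: its point within 10 mm along x, 8 mm along y and 8-10 mm in height of its place in the stand, leaning 22 to 34 degrees, trip mechanism armed again (x of punch in the frame of stand between 0.08 and 0.1 m and y of punch in the frame of stand between -0.008 and 0.008 m and z of punch in the frame of stand between 0.02 and 0.038 m and angle between punch's own z axis and vertical between 0.38 and 0.6 rad and value of joint trip below 0.002 m and linear speed of punch below 0.02 m/s); the robot touches nothing.
It fails at once if the punch is set off anywhere but at the white ring (point more than 10 mm to the side of its centre) (value of joint trip above 0.004 m and horizontal distance between punch_point and mark_white above 0.01 m).
It fails at once if any other thing on the bench (dish, disc, hammer, wrench, brush, can, flat bar) is moved more than 30 mm (distance of any of dish, disc, hammer, wrench, brush, spray_can, flat_bar from where it was at the start of the episode above 0.03 m).
It also fails if it takes over 70 s, if anything falls off the work surface, if the arm or the gripper's body presses on something with over 40 N, if the wrist force passes 120 N, or if a joint passes its speed limit or range.

### The arm

A 7-joint arm with a two-finger parallel gripper is mounted at the origin on the work surface. World frame = base frame: x ahead of the robot, y to its left, z up, the work surface at z = 0. Lengths are in m, angles in rad, forces in N, time in s.
With the tool pointing down it reaches from about 0.425 to 0.95 m from the base axis. Payload 4.7 kg.
Tool frame: the origin (TCP) lies between the finger pads; the fingertips stand 25 mm ahead of it and the grasp point (between the pads) lies 6 mm ahead of it; x points along the fingers, z is the direction in which the jaws open and shut, and the axes are right-handed (so a half turn about x gives the same grasp; the last joint's range is limited). The gripper opens to 85 mm and grips with 20 to 120 N. Pads are 22 mm wide; open, the fingers measure 114 mm over their backs; the gripper's body (76 mm by 85 mm) begins 54 mm behind the grasp point. The pads swing forward as they close: fully open they stand 13 mm farther back than shut.
Start: joints at [1.242, 0.469, -0.049, 1.532, 0.024, 1.141, -0.082], TCP at [0.199, -0.645, 0.256] pointing down, gripper open.
Joint ranges: [-2.59, 2.59], [-0.33, 1.99], [-1.39, 1.29], [0.1, 2.45], [-1.04, 4.18], [0.21, 1.99], [-2.66, 2.66]. Speed limits (rad/s): [2.57, 2.57, 3.14, 3.14, 3.14, 3.14, 3.14].

### API

Orientations are given as a 3x3 rotation matrix whose columns are the frame's x, y, z axes.
In Python, from rig import * gives the robot as it stands. Calls block until the motion is done:
- movep(position, orientation): joint-space move of the TCP to a pose.
- move_l(position, attitude=None, feed=0.15, until_force=None): straight line of the TCP; attitude=None keeps the orientation; feed is the mean speed in m/s. With until_force (N) it stops when the force on the tool has changed by that much, and returns True; else False.
- move_joints(angles): joint-space move.
- command_gripper(opening, newtons=None): finger opening in m; newtons is the grip in N (None keeps the last); returns when the fingers have stopped.
- sleep(seconds).
- inverse_kinematics(position, orientation): joint angles nearest the present ones, or None.
- sense(): the state.
- camera(name): name is "scene" or "side" or "wrist"; returns (picture, depth): 480x640x3 uint8, red, green, blue; 480x640 float32, m along the optical axis (not along the pixel's ray), 0 where there is no reading.
- camera_params(name): a dict with "K" (3x3 intrinsics, pixels), "position" and "rotation" of the camera in the world; the wrist camera has in their place "tool_from_camera" (4x4, takes a point from camera to tool coordinates, whose origin is the TCP and whose axes are the tool frame's). Camera axes: x right, y down, z forward; pixel columns grow to the right and rows downward; lengths in m; the calibration is good to about 2 mm. The wrist camera is an equidistant fisheye: a pixel r from the principal point sees the ray r / f radians off the axis. A picture is of the moment at which its call begins: read the wrist's pose just before it. camera_params takes no time and is no camera call.
A pose or a line that the arm cannot do raises Unreachable and nothing moves.
- finish_job(): hands the job in, once; it reports no verdict.
The state is a dict: "time_s": time; "joint_pos": joint angles; "qd": joint speeds; "joint_efforts": joint torques, N m; "position": TCP position; "tcp_rot": TCP orientation; "wrist_force": force on the tool from outside, world axes, zero at the start; "ft_torque": the same for the moment, N m; "finger_gap": finger opening in m.
Only numpy, scipy, OpenCV 4.12 (cv2) and the standard library are available. Lean on these libraries where they do the work, as an engineer would, in place of code of your own. Each camera call takes 0.05 s, during which the arm holds its last target.

## Working session

There is one attempt and no reset: what is moved stays moved. The work goes in short steps, each a Python script; the robot and the scene stay as the last script left them, time stands still between calls to the robot, and variables do not carry over. Pictures are saved under pics/ and viewed, and the job is handed in when it is done.

```bash
mkdir -p pics; ls; python3 - <<'E'
from rig import *
import cv2,numpy as np
for n in ["scene","side","wrist"]:
    p,d=camera(n); cv2.imwrite(f"pics/{n}0.png",p[:,:,::-1]); np.save(f"pics/{n}0.npy",d)
    c=camera_params(n); print(n,{k:np.round(v,4).tolist() for k,v in c.items()})
s=sense(); print(s)
E
```

```text
pics
scene {'K': [[599.3301, 0.0, 315.929], [0.0, 599.3301, 237.7214], [0.0, 0.0, 1.0]], 'position': [1.2381, 0.6435, 1.2831], 'rotation': [[-0.5891, 0.6316, -0.5041], [0.808, 0.4521, -0.3777], [-0.0107, -0.6298, -0.7767]]}
side {'K': [[554.4967, 0.0, 318.9919], [0.0, 554.4967, 234.0184], [0.0, 0.0, 1.0]], 'position': [-0.2821, 1.3612, 1.003], 'rotation': [[-0.8627, -0.2781, 0.4224], [-0.5054, 0.4409, -0.7418], [0.0201, -0.8534, -0.5209]]}
wrist {'K': [[371.6483, 0.0, 316.3958], [0.0, 371.6483, 237.2223], [0.0, 0.0, 1.0]], 'tool_from_camera': [[0.0002, -0.2846, 0.9587, -0.1175], [0.0, -0.9587, -0.2846, 0.0736], [1.0, 0.0001, -0.0002, -0.0003], [0.0, 0.0, 0.0, 1.0]]}
{'time_s': 0.15, 'joint_pos': array([ 1.2421214 ,  0.4692635 , -0.04862105,  1.53338235,  0.02411817,
        1.14096598, -0.08229885]), 'qd': array([ 0.001022  , -0.00066729,  0.00061421, -0.0022744 , -0.00121352,
       -0.0012162 ,  0.00010858]), 'joint_efforts': array([ 8.85101308e-04, -5.10763586e+01, -4.65979089e-02, -2.37978548e+01,
        1.06920116e-02,  5.36336112e-03,  3.83536999e-06]), 'position': array([ 0.1992484 , -0.64452234,  0.25551335]), 'tcp_rot': array([[-4.67383602e-04,  9.55386189e-01,  2.95359122e-01],
       [ 1.35462806e-03,  2.95359488e-01, -9.55385230e-01],
       [-9.99998973e-01, -4.64296373e-05, -1.43223912e-03]]), 'wrist_force': array([-0.37914637, -0.57644281,  0.81514704]), 'ft_torque': array([ 0.01346889, -0.02015227,  0.0120487 ]), 'finger_gap': 0.08522643908075778}
```

View pics/scene0.png

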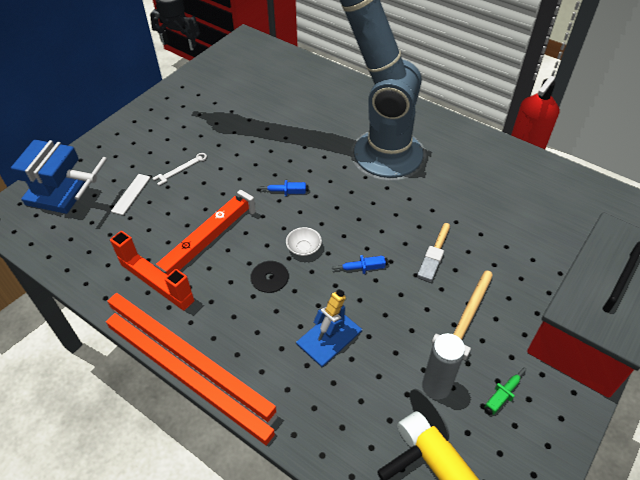

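View pics/side0.png

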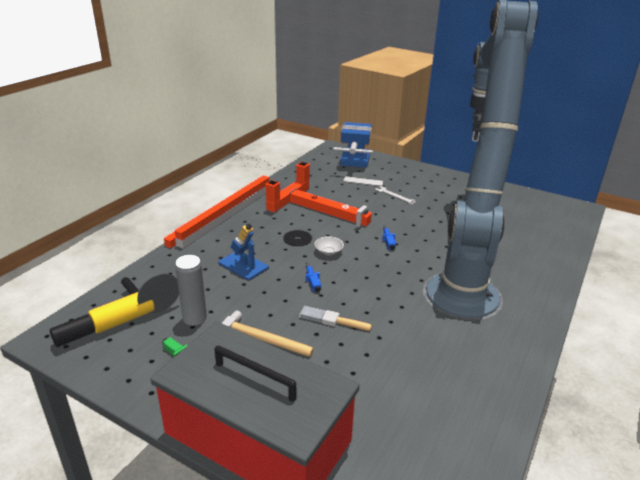

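View pics/wrist0.png

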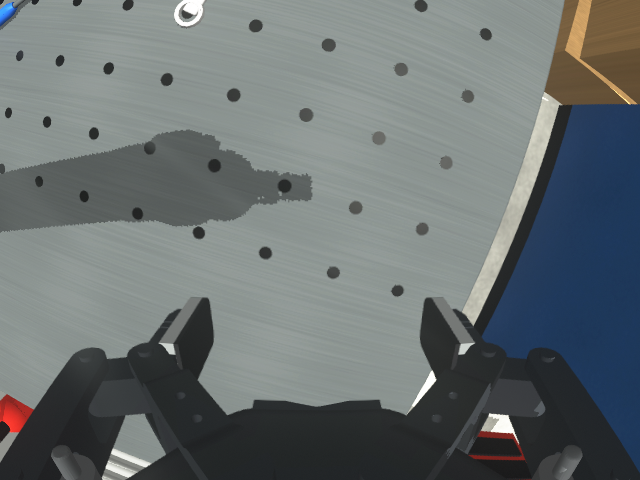

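The scene picture shows the brass-gripped punch in the blue stand at about (333,312). The look-alikes are two blue ones at (285,188) and (365,264) and a green one at (505,390), all lying flat, so only the one in the stand fits. The ring at (220,214) looks white and the one at (186,245) black. I'll confirm both in enlarged crops.

```bash
python3 - <<'E'
import cv2,numpy as np
a=cv2.imread("pics/scene0.png")
c1=cv2.resize(a[275:375,285:375],None,fx=6,fy=6,interpolation=cv2.INTER_CUBIC)
c2=cv2.resize(a[185:265,160:260],None,fx=7.5,fy=7.5,interpolation=cv2.INTER_CUBIC)
cv2.imwrite("pics/c1.png",c1);cv2.imwrite("pics/c2.png",c2)
b=cv2.imread("pics/side0.png")
cv2.imwrite("pics/c3.png",cv2.resize(b[215:285,205:285],None,fx=8,fy=8,interpolation=cv2.INTER_CUBIC))
E
```

```text
(no output)
```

View pics/c1.png

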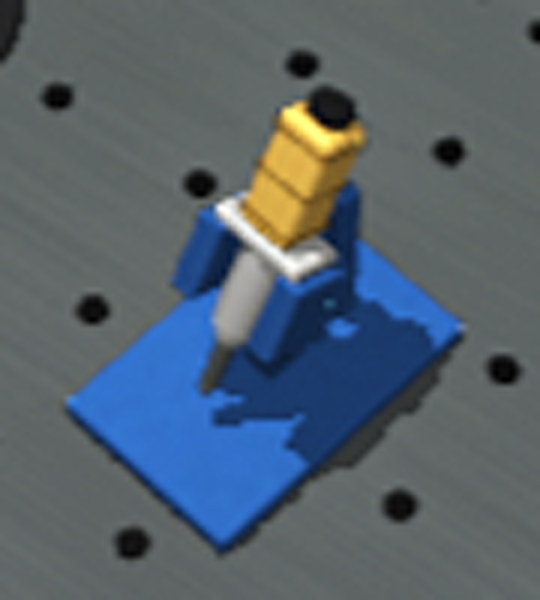

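View pics/c2.png

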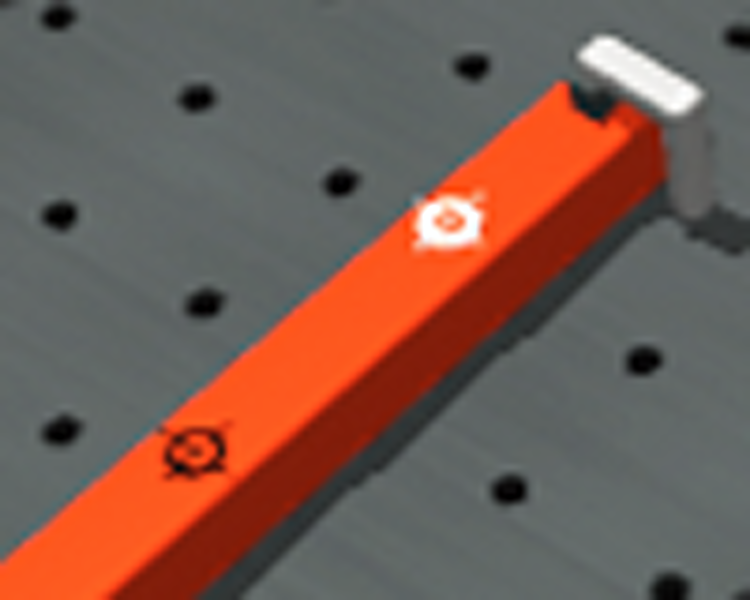

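View pics/c3.png

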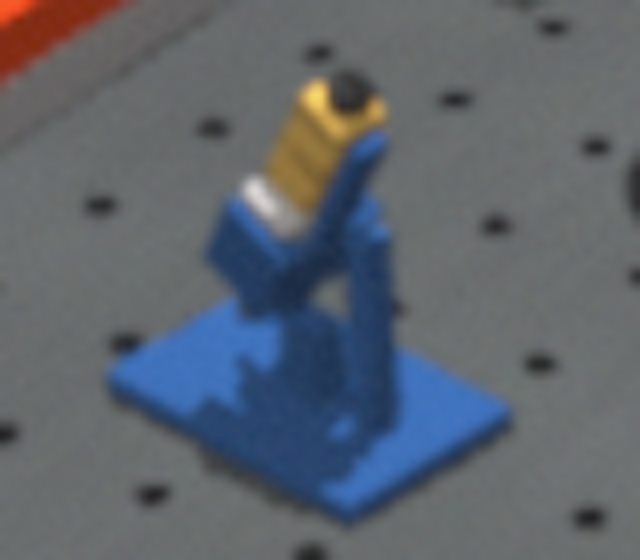

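```bash
cat > h.py <<'E'
import numpy as np, cv2
from rig import *
def pix2plane(n,uv,z):
    c=camera_params(n); K=np.array(c["K"]);R=np.array(c["rotation"]);p=np.array(c["position"])
    r=R@np.linalg.solve(K,[uv[0],uv[1],1.0]); return p+r*(z-p[2])/r[2]
def proj(n,P):
    c=camera_params(n); K=np.array(c["K"]);R=np.array(c["rotation"]);p=np.array(c["position"])
    q=K@(R.T@(np.array(P)-p)); return q[:2]/q[2]
def wproj(P,s):
    """world point->wrist pixel"""
    c=camera_params("wrist");K=np.array(c["K"]);T=np.array(c["tool_from_camera"])
    t=np.array(s["tcp_rot"]).T@(np.array(P)-s["position"])
    q=T[:3,:3].T@(t-T[:3,3]); th=np.arctan2(np.hypot(q[0],q[1]),q[2]); ph=np.arctan2(q[1],q[0])
    return np.array([K[0,2]+K[0,0]*th*np.cos(ph),K[1,2]+K[1,1]*th*np.sin(ph)])
def wpix2plane(uv,z,s):
    c=camera_params("wrist");K=np.array(c["K"]);T=np.array(c["tool_from_camera"])
    dx=(uv[0]-K[0,2])/K[0,0];dy=(uv[1]-K[1,2])/K[1,1];th=np.hypot(dx,dy)
    d=np.array([np.sin(th)*dx/th,np.sin(th)*dy/th,np.cos(th)]) if th>0 else np.array([0,0,1.])
    R=np.array(s["tcp_rot"]); o=np.array(s["position"])+R@T[:3,3]; r=R@T[:3,:3]@d
    return o+r*(z-o[2])/r[2]
E
python3 - <<'E'
from h import *
np.set_printoptions(precision=4,suppress=True)
c=lambda x,y,x0,y0,f:((x+.5)/f-.5+x0,(y+.5)/f-.5+y0)
print("white",pix2plane("scene",c(449,221,160,185,7.5),.04))
print("black",pix2plane("scene",c(195,452,160,185,7.5),.04))
A=[pix2plane("scene",c(x,y,285,275,6),.012) for x,y in [(68,403),(222,550),(463,328)]]
print(A,np.linalg.norm(A[0]-A[1]),np.linalg.norm(A[1]-A[2]))
B=[pix2plane("side",c(x,y,205,215,8),.012) for x,y in [(107,375),(350,515),(512,410)]]
print(B,np.linalg.norm(B[0]-B[1]),np.linalg.norm(B[1]-B[2]))
# clamp, posts, can etc
for nm,uv,z in [("can",(450,348),.19),("dish",(304,241),.03),("clamp",(245,197),.07),("post1",(121,239),.11),("post2",(178,280),.11)]:
    print(nm,pix2plane("scene",uv,z))
E
```

```text
white [ 0.5185 -0.2278  0.04  ]
black [ 0.6523 -0.2281  0.04  ]
[array([0.7002, 0.1752, 0.012 ]), array([0.7165, 0.2627, 0.012 ]), array([0.5796, 0.2842, 0.012 ])] 0.08896333218267874 0.13863970272072404
[array([0.7074, 0.2633, 0.012 ]), array([0.5706, 0.2881, 0.012 ]), array([0.5586, 0.1988, 0.012 ])] 0.13908584505597135 0.09018194862742704
can [0.6034 0.5045 0.19  ]
dish [0.4526 0.0147 0.03  ]
clamp [ 0.4478 -0.1912  0.07  ]
post1 [ 0.7669 -0.3252  0.11  ]
post2 [ 0.7739 -0.1186  0.11  ]
```

```bash
python3 - <<'E'
from h import *
np.set_printoptions(precision=4,suppress=True)
R=np.array([[0,1,0],[0,0,-1],[-1,0,0]],float)  # cols x=(0,0,-1), y=(1,0,0), z=(0,-1,0)
print(R, np.linalg.det(R))
def look(p,name):
    movep(p,R); sleep(.3); s=sense(); pic,d=camera("wrist"); cv2.imwrite(f"pics/{name}.png",pic[:,:,::-1]); np.save(f"pics/{name}.npy",d); np.savez(f"pics/{name}.npz",position=s["position"],tcp_rot=s["tcp_rot"]); print(s["time_s"],s["position"],s["joint_pos"])
look([.5185,-.228,.20],"wring")
look([.62,.23,.30],"wstand")
E
```

```text
[[ 0.  1.  0.]
 [ 0.  0. -1.]
 [-1.  0.  0.]] 1.0
2.3583 [ 0.5184 -0.2285  0.2   ] [ 0.5283  0.3621 -0.2375  1.8471  0.1032  0.9443 -1.3266]
4.4583 [0.6202 0.2293 0.2999] [-0.142   0.4456 -0.3974  1.4977  0.1779  1.2342 -2.1352]
```

View pics/wring.png

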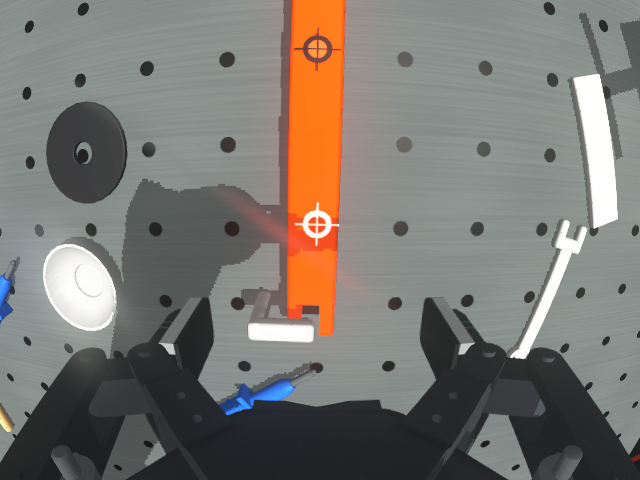

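View pics/wstand.png

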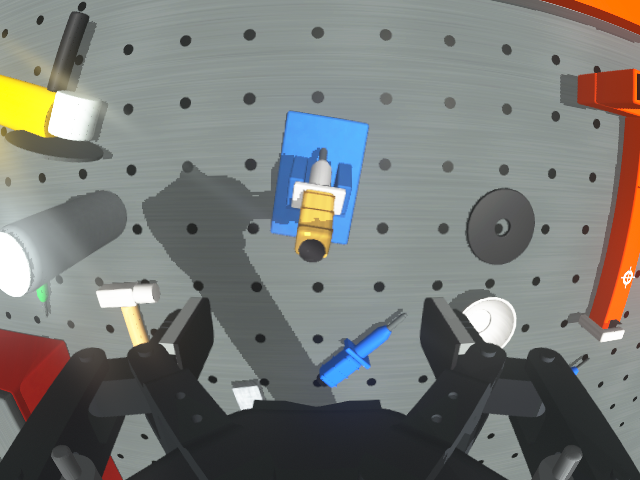

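The wrist pictures show the white ring centred at about (316,224), with the black one at (317,48). The stand plate's corners are near (288,111), (369,124), (346,243) and (271,233), and the punch cap is at (312,251). I'll enlarge both for measurement.

```bash
python3 - <<'E'
import cv2
a=cv2.imread("pics/wstand.png");b=cv2.imread("pics/wring.png")
cv2.imwrite("pics/ws_c.png",cv2.resize(a[100:270,250:390],None,fx=3.5,fy=3.5,interpolation=cv2.INTER_CUBIC))
cv2.imwrite("pics/wr_c.png",cv2.resize(b[194:254,286:346],None,fx=10,fy=10,interpolation=cv2.INTER_CUBIC))
E
```

```text
(no output)
```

View pics/ws_c.png

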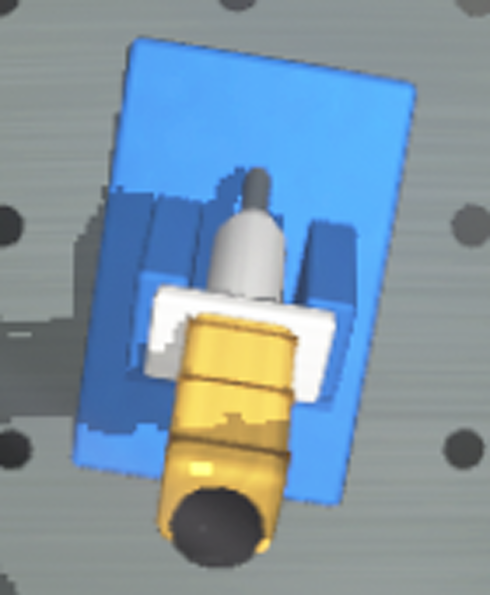

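View pics/wr_c.png

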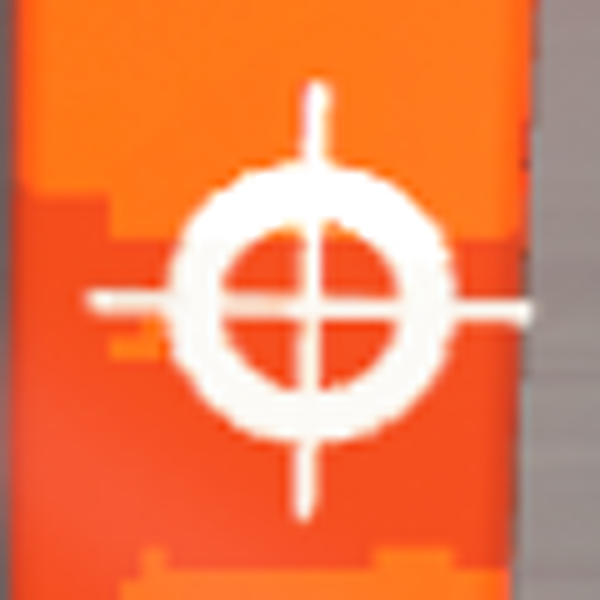

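```bash
python3 - <<'E'
from h import *
from scipy.optimize import least_squares
np.set_printoptions(precision=4,suppress=True)
c=lambda x,y,x0,y0,f:np.array([(x+.5)/f-.5+x0,(y+.5)/f-.5+y0])
sr=dict(np.load("pics/wring.npz"));ss=dict(np.load("pics/wstand.npz"))
print("ring wrist",wpix2plane(c(311,303,286,194,10),.04,sr), "black",wpix2plane((317,48.5),.04,sr))
a=np.deg2rad(28); ax=np.array([-np.sin(a),0,np.cos(a)])
pt=np.array([.09,0,.03])
ws=lambda x,y:c(x,y,250,100,3.5)
obs=[("w",[.125,.045,.012],ws(135,36)),("w",[.125,-.045,.012],ws(416,83)),("w",[-.015,-.045,.012],ws(341,505)),("w",[-.015,.045,.012],ws(74,465)),
 ("w",pt+.150*ax,ws(216,527)),("w",pt,ws(258,170))]
sc=lambda x,y:c(x,y,285,275,6); sd=lambda x,y:c(x,y,205,215,8)
obs+=[("scene",[.125,-.045,.012],sc(68,403)),("scene",[.125,.045,.012],sc(222,550)),("scene",[-.015,.045,.012],sc(463,328)),("scene",pt+.15*ax,sc(333,105)),("scene",pt,sc(207,390)),
 ("side",[.125,.045,.012],sd(107,375)),("side",[-.015,.045,.012],sd(350,515)),("side",[-.015,-.045,.012],sd(512,410)),("side",pt+.15*ax,sd(352,90))]
def W(v,P):
    cs,sn=np.cos(v[2]),np.sin(v[2]);P=np.array(P);return np.array([v[0]+cs*P[0]-sn*P[1],v[1]+sn*P[0]+cs*P[1],P[2]])
def res(v,sel): 
    out=[]
    for k,P,uv in obs:
        if k in sel: out+=list((wproj(W(v,P),ss) if k=="w" else proj(k,W(v,P)))-uv)
    return np.array(out)
for sel in [("w",),("scene",),("side",),("w","scene","side")]:
    r=least_squares(res,[.59,.25,-.15],args=(sel,)); print(sel,r.x,np.rad2deg(r.x[2]),r.fun)
    v=r.x
    print("  tip",W(v,pt),"grip",W(v,pt+.108*ax))
E
```

```text
ring wrist [ 0.5202 -0.2281  0.04  ] black [ 0.6536 -0.2284  0.04  ]
('w',) [ 0.5868  0.2365 -0.1588] -9.099336284659055 [-1.0361 -1.3891  1.129  -1.3593  0.3052  0.2799 -1.2018 -0.1387  0.2558
  2.629   0.3848 -1.0249]
  tip [0.6757 0.2222 0.03  ] grip [0.6256 0.2302 0.1254]
('scene',) [ 0.5852  0.2383 -0.1633] -9.358619560248647 [-0.8126 -0.0625  0.0432 -0.2834  0.7175 -0.3482  0.4626 -0.4067 -0.4293
  1.0245]
  tip [0.674  0.2236 0.03  ] grip [0.624  0.2319 0.1254]
('side',) [ 0.5791  0.2402 -0.1701] -9.748371005957148 [-0.6284 -0.2234 -0.1479 -0.3148  0.5764  0.1274  0.1897  0.3651]
  tip [0.6678 0.225  0.03  ] grip [0.6178 0.2335 0.1254]
('w', 'scene', 'side') [ 0.5863  0.2366 -0.1578] -9.04022015991999 [-1.2618 -0.9153  0.9137 -0.9801  0.2191  0.6505 -1.2747  0.3153  0.0783
  3.2628  0.1878 -0.5709 -1.5291  0.1401 -0.5361 -0.2078 -0.0711 -0.4759
 -0.4028 -0.422  -1.1331  1.1118 -1.9344 -1.1786 -1.1793 -1.6112 -0.7418
 -1.2177 -1.0973 -0.7871]
  tip [0.6752 0.2224 0.03  ] grip [0.6251 0.2304 0.1254]
```

```bash
cat >> h.py <<'E'
ST=[.586,.237,-.159]
a28=np.deg2rad(28)
def Rz(t): return np.array([[np.cos(t),-np.sin(t),0],[np.sin(t),np.cos(t),0],[0,0,1]])
def axis(tilt=a28,yaw=None): 
    return Rz(ST[2] if yaw is None else yaw)@np.array([-np.sin(tilt),0,np.cos(tilt)])
def Rtool(tilt=a28,yaw=None,sg=-1):
    y=ST[2] if yaw is None else yaw
    x=-axis(tilt,y); z=sg*(Rz(y)@np.array([0,1,0])); return np.column_stack([x,np.cross(z,x),z])
TIP=np.array([ST[0],ST[1],0])+Rz(ST[2])@np.array([.09,0,.03])
def atz(d,tip=None,tilt=a28): return (TIP if tip is None else tip)+axis(tilt)*d
def snap(name,n="wrist"):
    s=sense(); pic,d=camera(n); cv2.imwrite(f"pics/{name}.png",pic[:,:,::-1]); np.save(f"pics/{name}.npy",d); np.savez(f"pics/{name}.npz",position=s["position"],tcp_rot=s["tcp_rot"]); return s
RING=np.array([.5195,-.228,.04])
np.set_printoptions(precision=4,suppress=True)
E
python3 - <<'E'
from h import *
for sg in (-1,1):
    for d in (.26,.2,.114): print(sg,d,atz(d),inverse_kinematics(atz(d),Rtool(sg=sg)))
    for d in (.22,.112,.09): print(sg,"ring",d,inverse_kinematics(RING+[0,0,d],Rtool(0,sg=sg)))
movep(atz(.21),Rtool()); sleep(.2); s=snap("pre"); print(s["time_s"],s["position"])
snap("pre_scene","scene")
E
```

```text
-1 0.26 [0.5543 0.2421 0.2596] [-1.0913  0.2259  0.5316  2.002   0.3759  0.6115 -2.5947]
-1 0.2 [0.5822 0.2376 0.2066] [-1.0335  0.3399  0.5367  2.0101  0.3106  0.479  -2.5355]
-1 0.114 [0.622  0.2312 0.1307] [-0.9583  0.5109  0.5367  1.9949  0.1631  0.3147 -2.4047]
-1 ring 0.22 [ 0.5506  0.3048 -0.2638  1.7784  0.0893  1.07   -1.4743]
-1 ring 0.112 [ 0.5368  0.4226 -0.2538  1.8871  0.1377  0.8487 -1.5166]
-1 ring 0.09 [ 0.531   0.4511 -0.2477  1.904   0.1489  0.8042 -1.5262]
1 0.26 [0.5543 0.2421 0.2596] [ 0.0877  0.3326 -0.8799  1.9409  0.887   0.8543  0.1247]
1 0.2 [0.5822 0.2376 0.2066] [ 0.0528  0.4355 -0.8264  1.9507  1.027   0.8086  0.0237]
1 0.114 [0.622  0.2312 0.1307] [ 0.0018  0.5776 -0.7314  1.939   1.2124  0.7469 -0.103 ]
1 ring 0.22 [ 0.9945  0.4162 -0.8606  1.7543  0.3457  1.1307  1.4378]
1 ring 0.112 [ 0.9851  0.5647 -0.8753  1.862   0.5241  0.9631  1.2866]
1 ring 0.09 [ 0.9779  0.5972 -0.8698  1.8788  0.5649  0.9319  1.2532]
5.7333 [0.5784 0.2381 0.2158]
```

View pics/pre.png

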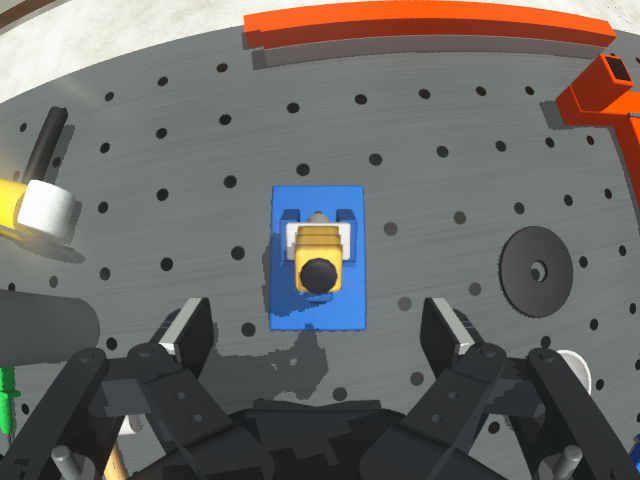

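View pics/pre_scene.png

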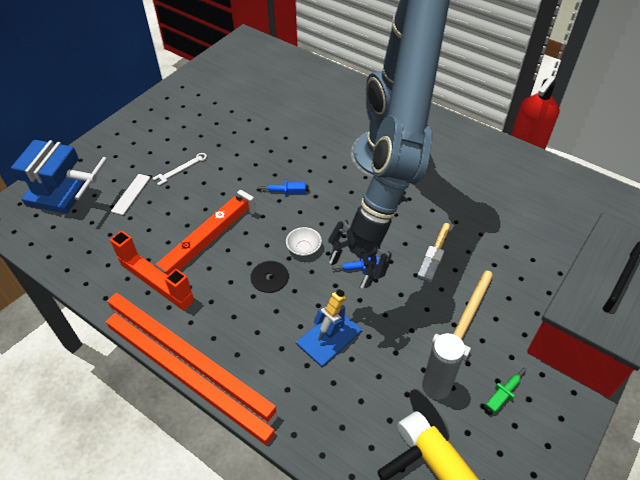

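```bash
python3 - <<'E'
from h import *
s=dict(np.load("pics/pre.npz"))
a=cv2.imread("pics/pre.png")
for d in (.15,.142,.087,.08,0): print(d,wproj(atz(d),s))
x0,y0,f=255,175,4.5
c=cv2.resize(a[y0:y0+130,x0:x0+125],None,fx=f,fy=f,interpolation=cv2.INTER_CUBIC)
def dot(P):
    u=(wproj(P,s)-[x0,y0]+.5)*f-.5; cv2.circle(c,tuple(int(round(t)) for t in u),4,(0,0,255),1)
Y=Rz(ST[2])@[0,1,0]; X=np.cross(Y,axis())
for y in(-1,1):
  for x in (-1,1):
    dot(atz(.087)+Y*.022*y+X*.013*x); dot(atz(.142)+Y*.013*y+X*.013*x)
for k in range(24):
    t=k*np.pi/12; dot(atz(.15)+.01*(Y*np.cos(t)+X*np.sin(t)))
for px,py in [(.125,.045),(.125,-.045),(-.015,.045),(-.015,-.045)]: dot(np.array([ST[0],ST[1],.012])+Rz(ST[2])@[px,py,0])
cv2.imwrite("pics/pre_c.png",c)
E
```

```text
0.15 [317.7746 277.431 ]
0.142 [317.7272 271.6697]
0.087 [317.4748 241.3801]
0.08 [317.4498 238.4043]
0 [317.2334 212.908 ]
```

View pics/pre_c.png

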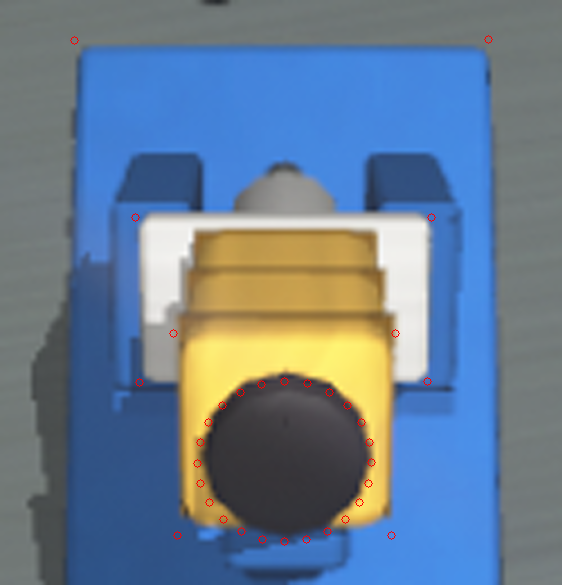

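```bash
python3 - <<'E'
from h import *
print(move_l(atz(.116),Rtool(),feed=.12,until_force=15)); s=sense();print(s["position"]-atz(.116))
command_gripper(.045,60); sleep(.1); snap("g1"); s=sense(); print(s["finger_gap"],s["wrist_force"],s["time_s"],s["joint_pos"])
E
```

```text
False
[0.0002 0.0002 0.0005]
0.04495592462078848 [-0.1981 -0.2685  0.416 ] 7.3917 [-0.9164  0.4954  0.4771  1.9933  0.265   0.3264 -2.4978]
```

View pics/g1.png

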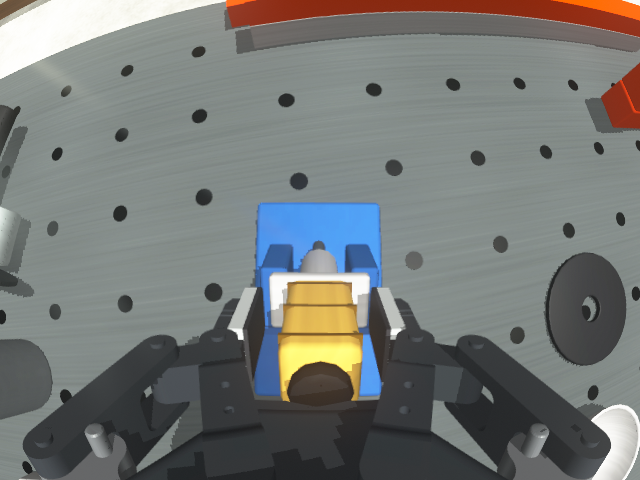

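The open fingers straddle the grip evenly: pads at about x=245 and 392, grip centred at 320. I'll close them and look again.

```bash
python3 - <<'E'
from h import *
command_gripper(.02,70); sleep(.3); snap("g2"); s=sense(); print(s["finger_gap"],s["wrist_force"],s["time_s"],s["position"]-atz(.116))
a=cv2.imread("pics/g2.png");cv2.imwrite("pics/g2c.png",cv2.resize(a[230:410,220:420],None,fx=3.3,fy=3.3))
E
```

```text
0.025204449445903006 [-3.0738 -1.0787  5.0935] 8.0417 [-0.0001 -0.0001  0.0001]
```

View pics/g2c.png

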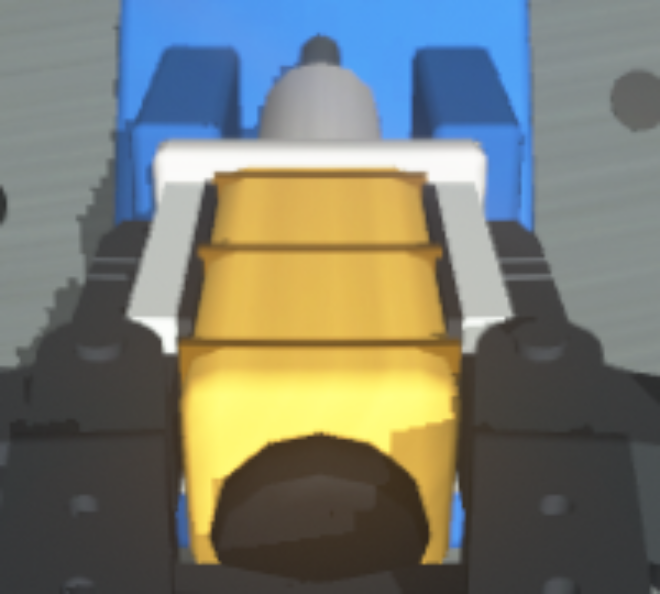

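```bash
python3 - <<'E'
from h import *
s0=sense()
move_l(atz(.236),Rtool(),feed=.12); s=sense(); print(s["finger_gap"],s["wrist_force"],s["position"])
movep(RING+[0,0,.116+.09],Rtool(0)); sleep(.3)
s=snap("up1"); snap("up1s","scene"); snap("up1d","side"); print(s["time_s"],s["position"],s["wrist_force"],s["joint_pos"],s["finger_gap"])
a=cv2.imread("pics/up1s.png");b=cv2.imread("pics/up1d.png")
u=proj("scene",RING+[0,0,.06]).astype(int);v=proj("side",RING+[0,0,.06]).astype(int);print(u,v)
f=lambda im,u:cv2.resize(im[max(0,u[1]-50):u[1]+50,u[0]-40:u[0]+40],(400,500),interpolation=cv2.INTER_CUBIC)
cv2.imwrite("pics/up1c.png",np.hstack([f(a,u),f(b,v)]))
E
```

```text
0.025429939841491764 [ 0.0734  0.1862 -2.9802] [0.5652 0.24   0.2376]
11.2083 [ 0.5198 -0.2274  0.246 ] [ 0.8899 -0.0999 -2.2468] [-0.2389  0.3623  0.7476  1.8389 -0.2818  1.0491 -1.11  ] 0.02522157920395714
[216 199] [345 191]
```

View pics/up1.png

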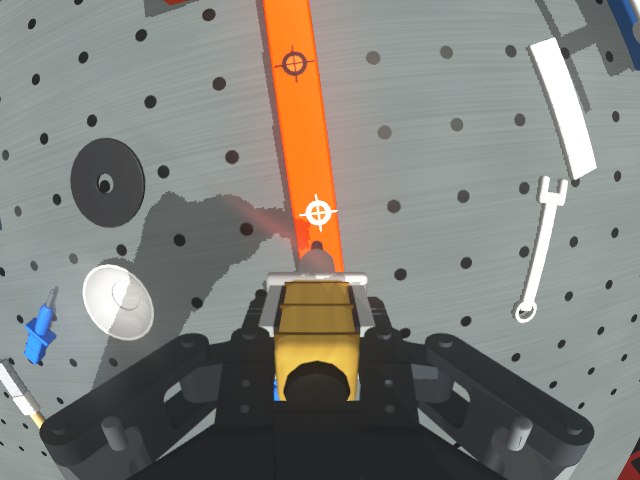

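View pics/up1c.png

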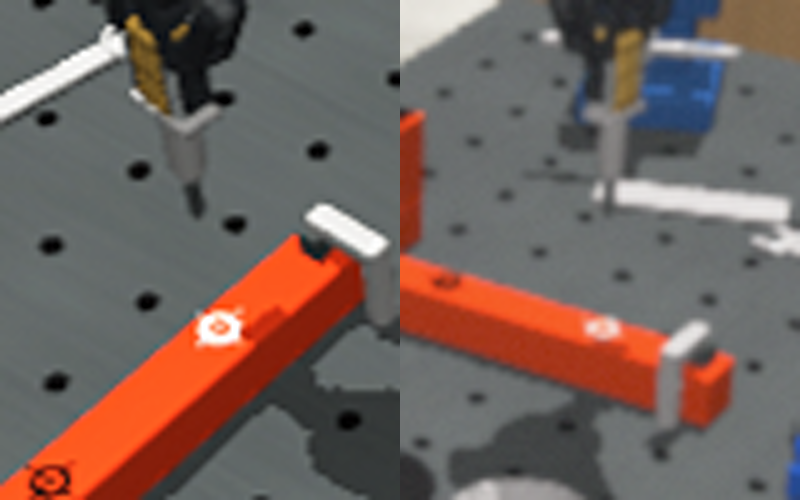

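```bash
python3 - <<'E'
from h import *
s=sense(); s2=dict(np.load("pics/up1.npz")); R=s["tcp_rot"]; print(R)
T=lambda x,y,z:s["position"]+R@[x,y,z]
a=cv2.imread("pics/up1.png");x0,y0,f=255,190,4.5
c=cv2.resize(a[y0:y0+130,x0:x0+120],None,fx=f,fy=f,interpolation=cv2.INTER_CUBIC)
def dot(P,col=(0,0,255)):
    u=(wproj(P,s2)-[x0,y0]+.5)*f-.5; cv2.circle(c,tuple(int(round(t)) for t in u),4,col,1)
dot(T(.116,0,0));dot(T(.116,.004,0))
dot(RING,(0,255,0))
for y in(-1,1):
  for z in (-1,1): dot(T(.116-.087,.013*y,.022*z))
for k in range(24):
    t=k*np.pi/12; dot(T(.086,.01*np.cos(t),.01*np.sin(t)),(255,0,0))
cv2.imwrite("pics/up1w.png",c)
for n in("scene","side"):print(n,proj(n,T(.116,0,0)),proj(n,T(.036,0,0)))
E
```

```text
[[ 0.0001  0.9874 -0.158 ]
 [-0.     -0.158  -0.9874]
 [-1.      0.0001  0.    ]]
scene [214.537  191.8236] [210.0717 170.1484]
side [345.4104 183.82  ] [346.4431 163.1267]
```

View pics/up1w.png

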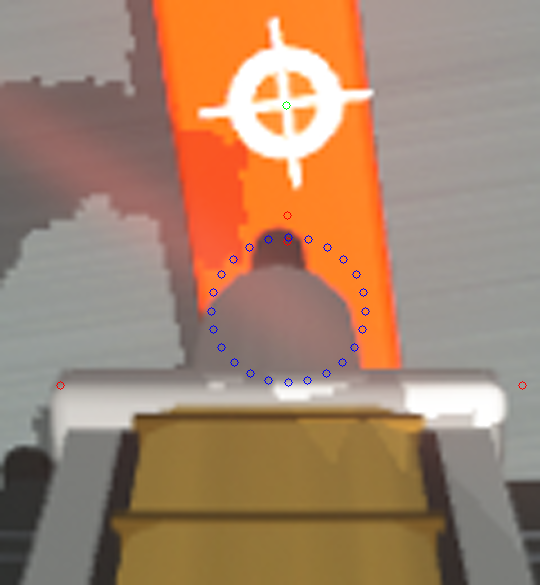

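```bash
python3 - <<'E'
from h import *
s=sense(); 
p=RING+[.0023,-.0008,.116+.010]
move_l(p+[0,0,.03],Rtool(0),feed=.1); move_l(p,Rtool(0),feed=.05); sleep(.4)
s=snap("low"); snap("lows","scene"); snap("lowd","side"); print(s["time_s"],s["position"]-p,s["wrist_force"])
a=cv2.imread("pics/lows.png");b=cv2.imread("pics/lowd.png");w=cv2.imread("pics/low.png")
u=proj("scene",RING+[0,0,.02]).astype(int);v=proj("side",RING+[0,0,.02]).astype(int)
f=lambda im,u:cv2.resize(im[max(0,u[1]-30):u[1]+30,u[0]-24:u[0]+24],(400,500),interpolation=cv2.INTER_CUBIC)
cv2.imwrite("pics/lowc.png",np.hstack([f(a,u),f(b,v)]))
cv2.imwrite("pics/loww.png",cv2.resize(w[190:310,260:380],None,fx=5,fy=5,interpolation=cv2.INTER_CUBIC))
E
```

```text
13.1583 [0.0001 0.     0.0002] [ 0.7724  0.1287 -3.688 ]
```

View pics/loww.png

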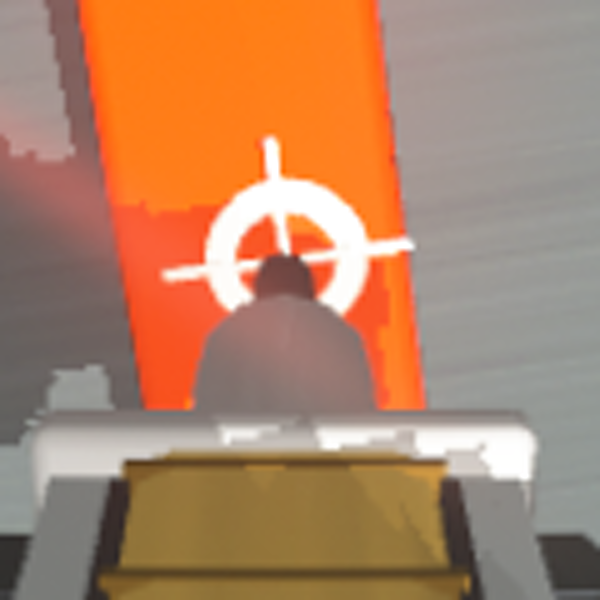

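View pics/lowc.png

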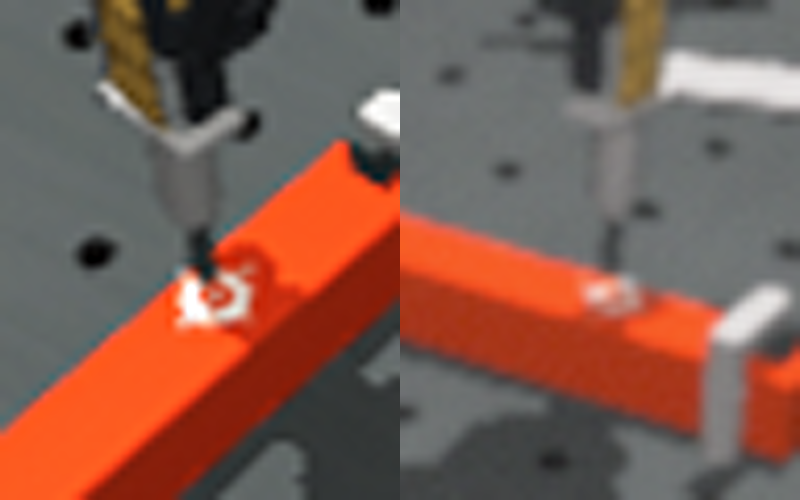

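```bash
python3 - <<'E'
from h import *
s=dict(np.load("pics/low.npz")); c=lambda x,y:np.array([(x+.5)/5-.5+260,(y+.5)/5-.5+190])
ringpx=c(288,257); tip=c(285,256)
print("ring from low",wpix2plane(ringpx,.04,s), "pred",wproj(RING,s),ringpx,"tip",tip)
for h in (.048,.050,.052,.054): print(h,"front edge world",wpix2plane(tip,h,s))
E
```

```text
ring from low [ 0.5202 -0.2283  0.04  ] pred [316.9675 242.0824] [317.2 241. ] tip [316.6 240.8]
0.048 front edge world [ 0.5229 -0.2283  0.048 ]
0.05 front edge world [ 0.5235 -0.2284  0.05  ]
0.052 front edge world [ 0.5241 -0.2285  0.052 ]
0.054 front edge world [ 0.5247 -0.2286  0.054 ]
```

```bash
python3 - <<'E'
from h import *
R=Rtool(0)
p=RING+[.0023,-.0008,.116+.010]; f0=sense()["wrist_force"][2]; last=0;peak=0
for k in range(1,30):
    q=p-[0,0,.001*k]; move_l(q,R,feed=.02); sleep(.03); s=sense(); f=s["wrist_force"]; df=f[2]-f0
    print(k,np.round(df,2),f[:2],(s["position"]-q)[2],s["finger_gap"])
    peak=max(peak,df)
    if df>25: print("too high");break
    if peak>8 and df<peak-2: print("tripped");break
sleep(.15); s=sense();print(s["time_s"],s["wrist_force"],s["ft_torque"]); snap("trip"); snap("trips","scene")
E
```

```text
1 0.85 [-0.6713 -0.4582] -8.545993354316939e-05 0.02526406824279633
2 0.39 [ 0.3672 -0.433 ] -5.433663376333553e-05 0.025476752743546056
3 -0.28 [-0.1904 -0.5987] -6.133848353323534e-05 0.02536009903231763
4 0.11 [0.4191 0.5755] -6.471433603699728e-05 0.02517945711926658
5 -0.51 [-0.3573 -0.0683] -4.979739905230929e-05 0.025364771321556533
6 -0.36 [-0.1502 -0.5039] -7.418595445549125e-05 0.02535716909132033
7 0.11 [-0.5009  0.1858] -3.908698416718592e-05 0.02560302871414945
8 0.02 [-0.1184 -0.3553] -2.6593715753892022e-05 0.025050940341452988
9 0.23 [ 0.2024 -0.5635] -6.702400048594348e-05 0.02526091896486609
10 0.89 [-0.0794 -0.0678] -3.494868196873835e-05 0.02524194967230968
11 0.81 [0.2381 0.1576] 0.00022185836352067723 0.02538034706399439
12 4.31 [0.2487 0.8808] 0.0003155290000803057 0.02513627897684942
13 4.82 [-0.6255  0.5489] 0.00020954077026971718 0.02506410957309099
14 6.29 [0.2337 0.1301] 0.00017529984230740814 0.025217181744868287
15 7.58 [-0.7811  1.0002] 0.00013168743742641986 0.02519902311077233
16 8.55 [-0.8692  0.2387] 0.00020671603848482212 0.02549004076872027
17 9.61 [0.0291 0.196 ] 0.0003782350521653044 0.025445155673932792
18 8.84 [-1.6122  0.8616] 0.000488638955517734 0.025393001368372158
19 11.01 [-0.0845  0.8731] 0.0005960418583387528 0.02535519646290357
20 11.42 [-0.9709  0.7507] 0.0007092148261998721 0.025207054136966014
21 12.91 [-0.8881 -0.0419] 0.0008361928885838588 0.02501546492642748
22 9.17 [-0.2144 -0.2875] 0.00041995390557394985 0.02528870684287228
tripped
19.6917 [-0.5724 -0.3116  5.4761] [0.1491 0.1863 0.0018]
```

The force climbed to 12.9 N at about 10 mm of stroke, then fell to 9.2 N, which is the trip. I'll check the picture before lifting.

```bash
python3 - <<'E'
import cv2
w=cv2.imread("pics/trip.png");a=cv2.imread("pics/trips.png")
import numpy as np
cv2.imwrite("pics/tripc.png",np.hstack([cv2.resize(w[200:300,270:370],(400,400),interpolation=cv2.INTER_CUBIC),cv2.resize(a[165:235,185:255],(400,400),interpolation=cv2.INTER_CUBIC)]))
E
```

```text
(no output)
```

View pics/tripc.png

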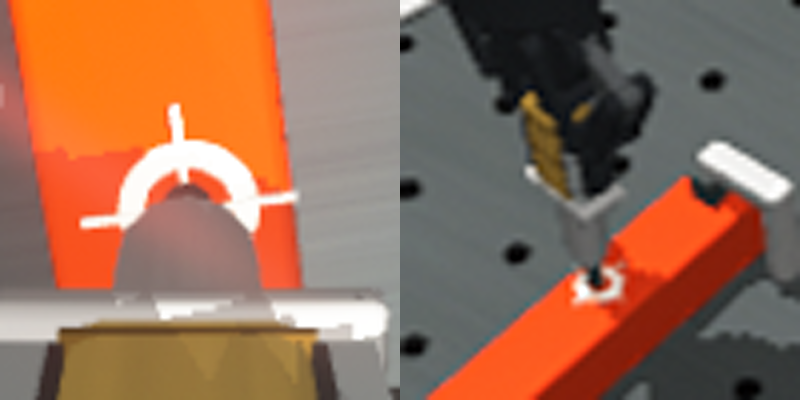

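The point sits inside the white ring in both views: about (187,190) in the left crop, under the ring's centre, and (597,283) in the right. I'll lift straight up and compare the in-hand pose with the picture from before the press.

```bash
python3 - <<'E'
from h import *
R=Rtool(0)
move_l(RING+[.0023,-.0008,.116+.06],R,feed=.08); move_l(RING+[0,0,.116+.09],R,feed=.12); sleep(.3)
s=snap("up2"); print(s["time_s"],s["position"],s["finger_gap"],s["wrist_force"])
a=cv2.imread("pics/up1.png");b=cv2.imread("pics/up2.png")
f=lambda w:cv2.resize(w[190:410,255:385],None,fx=2.7,fy=2.7,interpolation=cv2.INTER_CUBIC)
cv2.imwrite("pics/cmp.png",np.hstack([f(a),f(b)]))
E
```

```text
21.5417 [ 0.5192 -0.2278  0.2454] 0.025294263616210698 [-0.879   0.2513 -3.0927]
```

View pics/cmp.png

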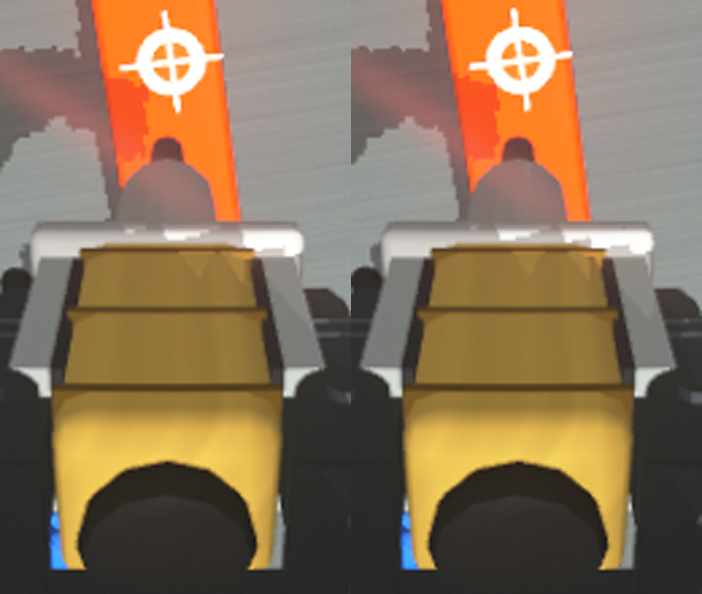

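The two pictures match, with the point at (167,148) in each, and the same pixel positions appear in the picture taken just after the grasp. Nothing slipped and the plunger is fully out again, so I'll retrace the same poses into the stand.

```bash
python3 - <<'E'
from h import *
R=Rtool()
movep(atz(.236),R); sleep(.4); s=sense(); print(s["position"]-atz(.236),s["joint_pos"],s["wrist_force"])
snap("ret")
print(move_l(atz(.150),R,feed=.08,until_force=12)); s=sense(); print(s["position"]-atz(.15),s["wrist_force"])
E
python3 - <<'E'
import cv2
a=cv2.imread("pics/ret.png");cv2.imwrite("pics/retc.png",cv2.resize(a[180:400,220:420],None,fx=2.7,fy=2.7))
E
```

```text
[ 0.0001 -0.0004  0.    ] [-1.0447  0.2678  0.5064  2.006   0.368   0.5607 -2.5875] [ 0.0833 -0.0872 -3.4017]
False
[-0.0001  0.0001  0.0003] [ 0.8839 -0.1926 -2.9199]
```

View pics/retc.png

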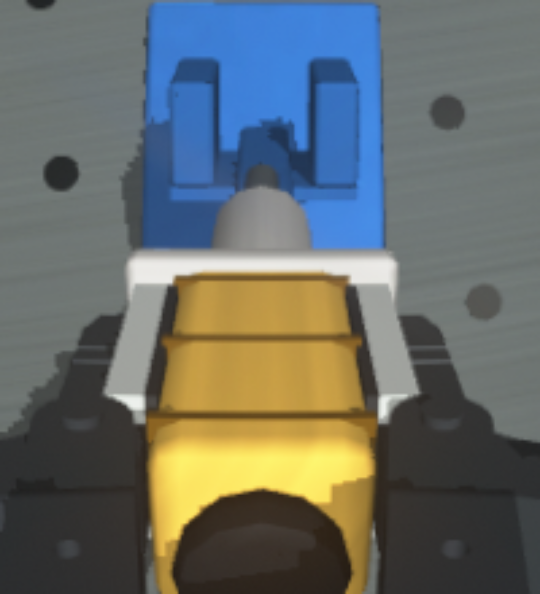

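Before the insertion the barrel at x=262 lined up midway between the tines (195 and 333), and the punch has gone in to 150 mm without contact. Next come the final seating, a look, and the release.

```bash
python3 - <<'E'
from h import *
R=Rtool()
print(move_l(atz(.117),R,feed=.04,until_force=10)); sleep(.2); s=sense(); print(s["position"]-atz(.117),s["wrist_force"])
if not np.linalg.norm(s["position"]-atz(.117))<.004: raise SystemExit
print(move_l(atz(.116),R,feed=.01,until_force=8)); sleep(.2);s=sense(); print(s["position"]-atz(.116),s["wrist_force"],s["time_s"])
snap("seat")
a=cv2.imread("pics/g2.png");b=cv2.imread("pics/seat.png")
f=lambda w:cv2.resize(w[230:410,220:420],None,fx=1.9,fy=1.9,interpolation=cv2.INTER_CUBIC)
cv2.imwrite("pics/seatc.png",np.hstack([f(a),f(b)]))
E
```

```text
False
[-0.0001  0.0001  0.0002] [-0.2122 -0.7865 -2.5177]
False
[-0.      0.0002  0.0001] [-1.0212  0.7698 -0.815 ] 26.6083
```

View pics/seatc.png

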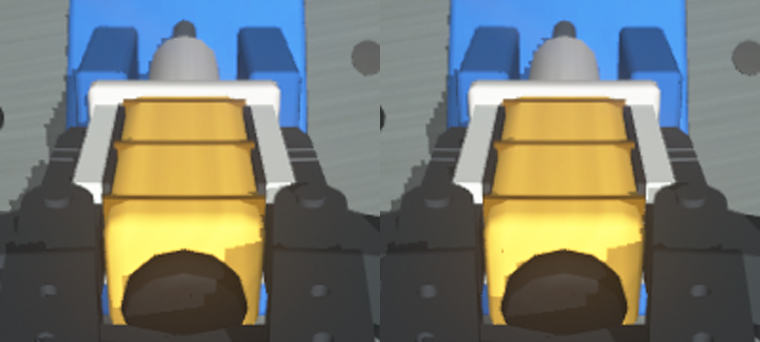

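The seated view matches the one from just after the grasp. I'll release and back out along the axis.

```bash
python3 - <<'E'
from h import *
R=Rtool()
command_gripper(.05); sleep(.2); command_gripper(.085)
move_l(atz(.21),R,feed=.1); sleep(.3); s=snap("end"); print(s["time_s"],s["position"],s["wrist_force"],s["finger_gap"]); snap("ends","scene")
a=cv2.imread("pics/pre.png");b=cv2.imread("pics/end.png");c=cv2.imread("pics/scene0.png");d=cv2.imread("pics/ends.png")
f=lambda w:cv2.resize(w[180:330,255:385],(260,300),interpolation=cv2.INTER_CUBIC)
g=lambda w:cv2.resize(w[280:370,290:368],(260,300),interpolation=cv2.INTER_CUBIC)
cv2.imwrite("pics/endc.png",np.vstack([np.hstack([f(a),f(b)]),np.hstack([g(c),g(d)])]))
E
```

```text
29.05 [0.5776 0.2381 0.215 ] [-1.0761  0.8151  0.5538] 0.08512918456134394
```

View pics/endc.png

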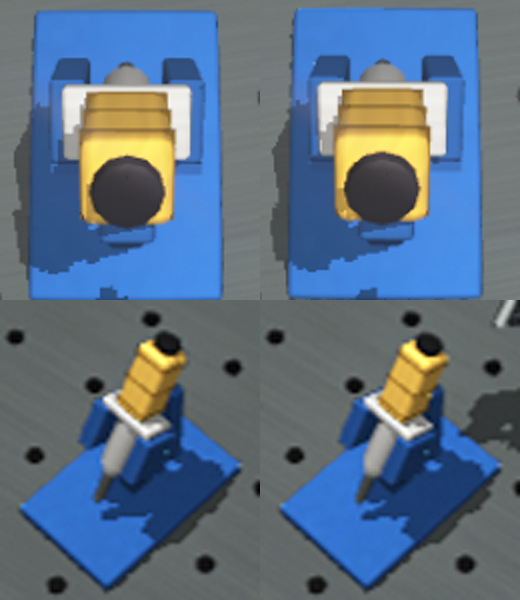

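View pics/ends.png

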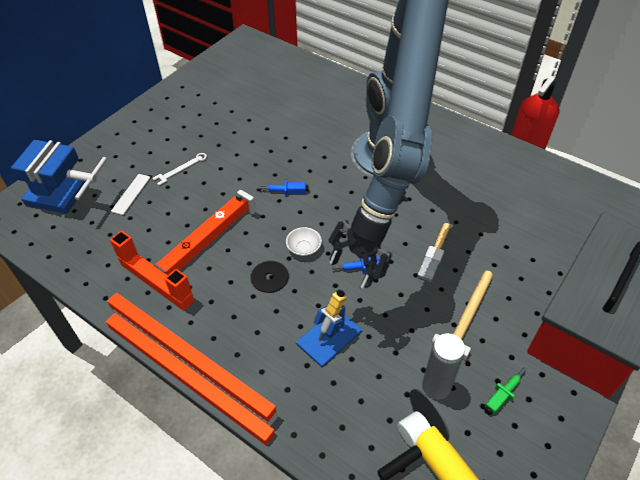

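The punch hangs as it did at the start: in the scene view its point is at the same pixel, and in the wrist view the cap is within about 2 px (roughly 1 mm). Everything else is where it was, and the gripper is clear.

```bash
python3 -c "
from rig import *
print(finish_job(), sense()['time_s'])"
```

```text
the job is handed in; nothing more can be done
the job is handed in; nothing more can be done
```

I took the brass-gripped punch from its stand, tripped it once upright inside the white ring, and hung it back in the stand. The job was handed in just after 29 s on the robot's clock; no verdict is reported.

- **Trip:** the pressing force rose to 12.9 N after about 10 mm of stroke, then dropped to 9.2 N. Wrist and scene pictures showed the point inside the white ring. I worked the point out to be within about 1 mm of its centre.
- **Return:** in-hand pictures before and after the press matched, so nothing slipped and the plunger came fully out again. I could not read the trip joint itself. Hanging in the stand, the punch looks as it did at the start. The scene view is the same, and the cap sits about 2 px (roughly 1 mm) off in the wrist view, well inside the tolerance.
- **Other things:** in the last scene picture everything else is where it was, and the gripper is open and clear.

**Disagreements:**
- The side camera put the stand 6 to 8 mm nearer the robot than the other two cameras. I relied on the wrist and scene views, and the grasp bore them out.
- The point sat about 2 mm off where my model put it in the hand, and I corrected for that before pressing.

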